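# Set the live-catch mouse trap on the garage bench

## Robot

A 7-joint arm with a two-finger parallel gripper is mounted at the origin on the work surface. World frame = base frame: x ahead of the robot, y to its left, z up, the work surface at z = 0. Lengths are in m, angles in rad, forces in N, time in s.
With the tool pointing down it reaches from about 0.425 to 0.875 m from the base axis. Payload 4.7 kg.
Tool frame: the origin (TCP) lies at the very end of the fingers, on their centre line; the grasp point (between the pads) lies 19 mm behind it; z points along the fingers, y is the line along which they close (so a half turn about z gives the same grasp; the last joint's range is limited). The gripper opens to 87 mm and grips with 3 to 60 N. Pads are 19 mm wide; open, the fingers measure 117 mm over their backs; the gripper's body (75 mm by 190 mm) begins 51 mm behind the grasp point.
Start: joints at [0.014, 0.321, -0.07, 1.45, 0.023, 1.371, -0.057], TCP at [0.65, -0, 0.223] pointing down, gripper open.
Joint ranges: [-2.86, 2.86], [-0.3, 2.09], [-1.38, 1.24], [0.06, 2.45], [-1.56, 4.7], [0.09, 2.05], [-2.69, 2.69]. Speed limits (rad/s): [2.57, 2.57, 3.14, 3.14, 3.14, 3.14, 3.14].

## Interface

Orientations are given as a rotation vector (axis times angle).
In Python, from bench import ctrl, imaging, ticket gives the robot as it stands.
- The arm moves only by the tool jog_arm, never from a script. Its argument "rows" is text: rows parted by semicolons, each of 7 numbers parted by spaces: the shift along the tool's x, y, z in cm, then the turn, a rotation vector about the tool's x, y, z in rad, then the closure, from -1 (fully open) to 1 (shut), so that 0 is half open. A call has 1 to 5 rows; each row shifts and turns the commanded pose from where the row before left it, along the tool's axes as they then stand; what a row does not reach is not made up. A row lasts 1/8 s, in which the tool goes at most 62.5 mm and 10.7 degrees, less where a joint would pass 70% of its speed; a pose out of reach is approached as far as the arm can. A call with a gripper value outside its range is refused whole. The fingers move at their own pace and stop on an object; "force" is the grip in N (left out, the last holds). Time passes only in rows, so rows that do not move let the fingers close. It gives the time, the measured TCP pose, the force, the opening and the grip force at its end, in the units of the state.
- ctrl.get_state(): the state, without advancing time (a new reading comes with each control period).
- imaging.get_image(name): name is "scene" or "side" or "wrist"; returns a dict with "img" (400x640x3 uint8, blue, green, red), "vertical_fov" (degrees; the focal length in pixels is half the picture's height over the tangent of half this angle, whatever the lens; pixels are square), "cx", "cy" (the principal point, pixels), "k1" (the pictures are not rectified: a ray, as slopes to the right and down, at radius r is drawn at 1 + k1 r^2 times it, then the intrinsics apply), "origin" and "orientation" of the camera in the world. Camera axes: x right, y down, z forward; pixel columns grow to the right and rows downward; lengths in m; the calibration is good to about 2 mm. A picture is of the moment at which its call begins. There is no depth.
- ticket.close_job(): hands the job in; it is judged then, once.
The state is a dict: "time": time; "joint_positions": joint angles; "qd": joint speeds; "joint_torque": joint torques, N m; "position": TCP position; "tool_rot": TCP orientation; "ft_force": force on the tool from outside, world axes, zero at the start; "torque": the same for the moment, N m; "grip_width": opening from 0.0 (shut) to 1.0 (fully open); "grip_force": force on a finger pad.
Only numpy, scipy, OpenCV 4.12 (cv2) and the standard library are available. Lean on these libraries where they do the work, as an engineer would, in place of code of your own. Each camera call takes 0.05 s, during which the arm holds its last target. There are 200 camera calls.

## Task

Set the live-catch mouse trap: with the fingertips, press down the wide pad at the tail end of the rocking lever on its roof until the gate at the other end is lifted and the trigger hook has snapped over the lever's pin, then let go so that the trap stands set with its gate up. Leave the trap where it stands and do not pick it up, do not lift the gate by hand, and leave the jar, pot, bowl, bottle, tin lid and screwdriver as they are.

Things in the scene. Friction and masses are not known exactly. Their poses are not given: they have to be found in the camera images.
- trap: Live-catch mouse trap, loose on the bench, about 0.9 kg: pine base 300 x 110 x 12 mm, wire-mesh tunnel, wooden roof 85 mm above the bench. Origin: centre of the underside. Own x runs along the tunnel from the gate (-x end, between two posts 140 mm high) to the tail (+x end), z up. A rocking lever lies over the roof along x; its axle (along y) is at the middle, 130 mm above the bench.
- press_pad (a point): Centre of the upper face of the press pad, the wide flat tail end of the steel lever: 34 mm along the lever, 28 mm across, 5 mm thick (the lever itself is 13 mm wide). It lies 125 mm from the axle towards the tail, 158 mm above the bench while the trap is sprung. Pressed, it sinks about 51 mm until hooked and about 61 mm to a hard stop, shifting under 6 mm lengthwise.
- lever (a joint): Rocking lever, rad: 0 sprung (tail up, gate shut), grows as the tail pad is pressed down; hooked it rests at about 0.40, hard stop at 0.48. Pushing the pad takes about 2 to 4 N, most just before the hook snaps over; unless hooked, it springs back up when let go. Touched fast (60 mm/s) it gives a brief kick of 6 to 15 N at first contact.
- gate (a joint): Height of the sheet-steel gate (67 x 64 mm) above shut, m: 0 shut, about 0.05 when the trap is set. The front end of the lever carries it by a wire eye.
- trigger (a joint): Trigger hook of stamped steel, rad: 0 upright, held there by a spring. It stands on the roof beside the lever (+y side), 70 to 87 mm from the axle towards the tail, its top 144 mm above the bench. A side pin on the lever pushes it back about 0.3 towards the tail in passing; then it snaps to 0 over the pin and holds the lever down.
- mustard_jar: Glass mustard jar with white twist cap, 68 mm across, 105 mm high, loose. Origin: centre of the underside. Leave alone.
- plant_pot: Black plastic plant pot, 106 mm across the rim, 95 mm high, loose. Origin: centre of the underside. Leave alone.
- bowl: Small white ceramic bowl, 110 mm across, 50 mm high, loose. Origin: centre of the underside. Leave alone.
- clear_bottle: Clear glass bottle, 68 mm across, 210 mm high, loose. Origin: centre of the underside. Leave alone.
- tin_lid: Tin lid, 90 mm across, 9 mm high, lying rim up, loose. Origin: centre of the underside. Leave alone.
- screwdriver: Screwdriver lying flat, about 200 mm long, loose. Origin: centre of its underside. Leave alone.

How it is judged:
By the outcome, as a careful person would: the job done as asked, in the order asked, and still so for the second after the job is handed in, with the robot touching nothing.
It also fails if it takes over 29 s, if anything falls off the work surface, if the arm or the gripper's body presses on something with over 40 N, if the wrist force passes 120 N, or if a joint passes its speed limit or range.

## Working session

There is one attempt and no reset: what is moved stays moved. The work goes in short steps, Python scripts to look and compute and a tool call to move; the robot and the scene stay as the last step left them, time stands still between calls to the robot, and variables do not carry over. Pictures are saved under pics/ and viewed, at most 10 in all, crops included, and the job is handed in when it is done.

Besides the shell and the picture viewer there is one more tool, called after "Request:" as a command line: name --argument value ..., lists and objects as JSON in quotes. jog_arm: Moves the arm, as the interface text tells. Its arguments: {"type":"object","properties":{"rows":{"type":"string"},"force":{"type":"number"}},"required":["rows"]}

```bash
mkdir -p pics
cat > h.py <<'E'
import numpy as np, cv2
from scipy.spatial.transform import Rotation as R
from bench import ctrl, imaging, ticket
def K(d):
    h,w=d["img"].shape[:2]; f=h/2/np.tan(np.radians(d["vertical_fov"])/2)
    return np.array([[f,0,d["cx"]],[0,f,d["cy"]],[0,0,1.]])
def rot(d):
    o=np.array(d["orientation"],float)
    return o if o.shape==(3,3) else R.from_rotvec(o).as_matrix()
def ray(d,u,v):
    p=cv2.undistortPoints(np.array([[[u,v]]],float),K(d),np.array([d["k1"],0,0,0.]))[0,0]
    return np.array(d["origin"]),rot(d)@np.array([p[0],p[1],1])
def onz(d,u,v,z):
    o,r=ray(d,u,v); return o+r*(z-o[2])/r[2]
def proj(d,P):
    Rm=rot(d); q=Rm.T@(np.array(P)-d["origin"]); q=q[:2]/q[2]
    k=K(d); q=q*(1+d["k1"]*(q@q)); return k[0,0]*q+k[:2,2]
def tri(a,b):
    A=sum(np.eye(3)-np.outer(r,r)/(r@r) for o,r in (a,b)); B=sum((np.eye(3)-np.outer(r,r)/(r@r))@o for o,r in (a,b))
    return np.linalg.solve(A,B)
E
python3 - <<'E'
from h import *
import pickle
D={n:imaging.get_image(n) for n in("scene","side","wrist")}
pickle.dump(D,open("d.pkl","wb"))
for n,d in D.items(): cv2.imwrite(f"pics/{n}0.png",d["img"]); print(n,d["origin"],d["orientation"],d["vertical_fov"],d["k1"])
print(ctrl.get_state())
E
```

```text
scene [ 0.97923041 -0.76859224  1.01768737] [-2.30266561 -0.64565756  0.23891338] 53.01152233358172 -0.004977828171786757
side [0.36989898 0.8125071  1.12402967] [-0.29098068  2.86096326 -1.04294214] 43.01164945787363 -0.007323773856720824
wrist [0.64970916 0.07636148 0.38319094] [ 2.85822549e+00  4.20031555e-04 -2.29246756e-03] 65.86894844532281 -0.001258373050462816
{'time': 0.15, 'joint_positions': array([ 0.01408264,  0.32165376, -0.07008051,  1.45140329,  0.02259049,
        1.37081554, -0.05690223]), 'qd': array([-0.00116146, -0.00246422, -0.00014957, -0.00405282,  0.00063493,
        0.00137004, -0.00124274]), 'joint_torque': array([ 2.16972071e-04, -4.91794288e+01, -4.04079035e-01, -3.12878716e+01,
       -6.39387709e-02,  4.04033612e-02,  9.90178205e-05]), 'position': array([ 6.49570961e-01, -3.48495646e-05,  2.21707785e-01]), 'tool_rot': array([-2.22069784e+00, -2.22077283e+00,  1.74457234e-03]), 'ft_force': array([0.33582532, 0.3180089 , 0.12196541]), 'torque': array([ 0.06657133,  0.00389623, -0.01004189]), 'grip_force': 0.0, 'grip_width': 1.0012738984203617}
```

View pics/scene0.png

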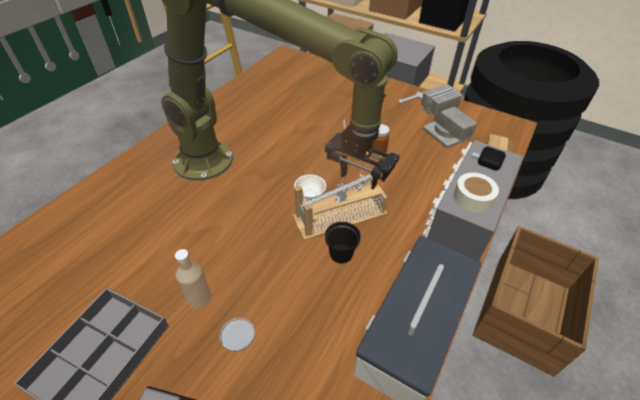

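View pics/side0.png

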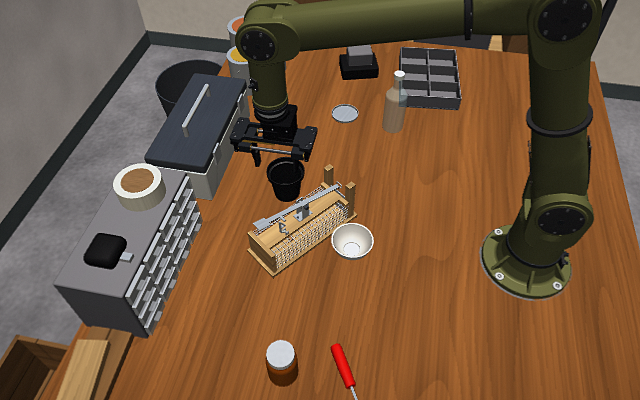

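View pics/wrist0.png

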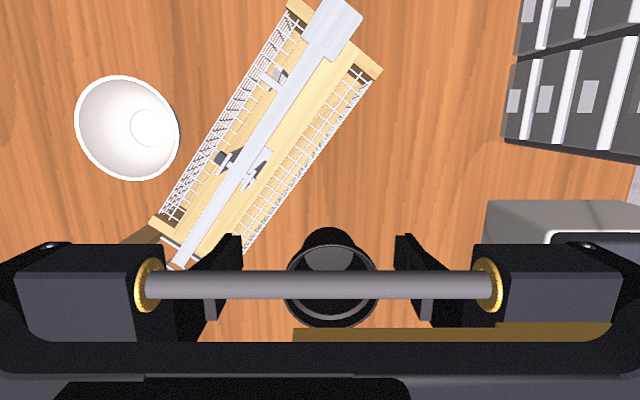

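The wrist view shows the pad at about (338,22), running off the top edge. The gate end of the lever is near (178,262) and the pot near (332,280). In the side view the pad is at about (262,224) and the gate posts are near (328,175) and (350,190).

Run:
```python
from h import *
import pickle
D=pickle.load(open("d.pkl","rb"));w,s=D["wrist"],D["side"]
print("pad wrist",onz(w,338,22,.158),"side",onz(s,262,224,.158),"tri",tri(ray(w,338,22),ray(s,262,224)))
print("axle",onz(w,243,165,.13)); print("gate end",onz(w,178,262,.105))
print("posts",onz(s,328,168,.14),onz(s,350,185,.14))
print("pot",onz(s,286,165,.095),"jar",onz(s,281,352,.105),"bowl",onz(s,352,237,.05))
c=cv2.resize(s["img"][150:290,220:390],None,fx=4,fy=4,interpolation=cv2.INTER_CUBIC)
a=cv2.resize(w["img"][:120,240:400],None,fx=4,fy=4,interpolation=cv2.INTER_CUBIC)
out=np.zeros((560,680,3),np.uint8);cv2.imwrite("pics/c1.png",c);cv2.imwrite("pics/c2.png",a)
```

```text
pad wrist [0.66240106 0.13215986 0.158     ] side [0.65795771 0.13024707 0.158     ] tri [0.66004892 0.13128486 0.15892166]
axle [0.58740873 0.03382103 0.13      ]
gate end [ 0.50983572 -0.06774974  0.105     ]
posts [ 0.54195205 -0.09624507  0.14      ] [ 0.47484091 -0.04831853  0.14      ]
pot [ 0.66719039 -0.12627033  0.095     ] jar [0.54357813 0.40701023 0.105     ] bowl [0.45001288 0.04863052 0.05      ]
```

View pics/c1.png

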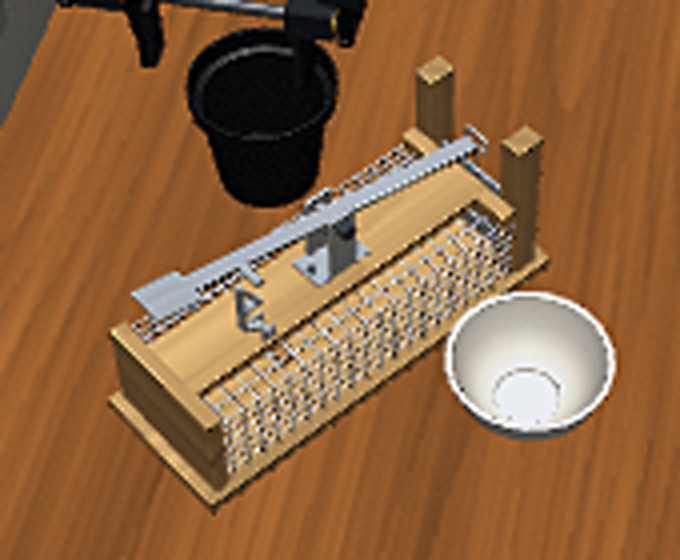

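View pics/c2.png

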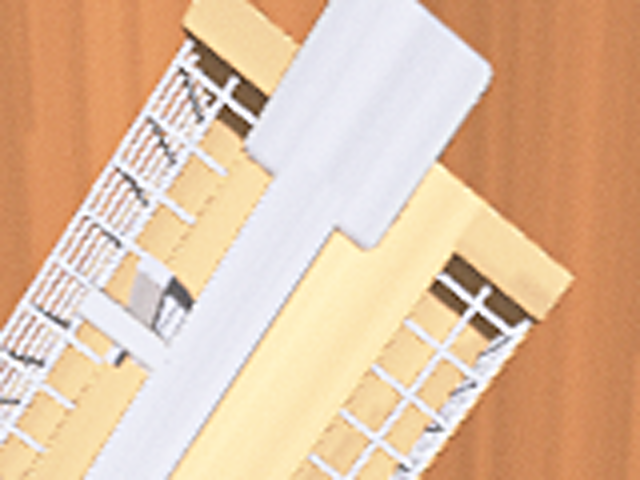

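The pad centre is about (0.659, 0.130, 0.158). The wrist and side views agree, and the lever points along (0.6, 0.8) towards the tail. I'll go above it, close the fingers and turn about 37°, so the fingers' narrow side lies along the lever and stays clear of the trigger.

Request:
jog_arm --rows "4.3 0.3 0 0 0 0 1; 4.3 0.3 0 0 0 0 1; 4.4 0.3 0 0 0 0 1; 0 0 0 0 0 0.16 1; 0 0 0 0 0 0.16 1" --force 20

```text
time: 0.78
position: [0.6586, 0.1309, 0.2219]
tool_rot: [-2.55, -1.835, 0.002]
ft_force: [-0.6, -0.4, -0.3]
grip_width: 0.515
grip_force: 0.0
```

Request:
jog_arm --rows "0 0 0 0 0 0.16 1; 0 0 0 0 0 0.16 1; 0 0 0 0 0 0 1; 0 0 0 0 0 0 1"

```text
time: 1.27
position: [0.6589, 0.13, 0.2223]
tool_rot: [-2.805, -1.414, 0.001]
ft_force: [-0.9, -0.2, 1.0]
grip_width: 0.064
grip_force: 0.0
```

Run:
```python
from h import *
d=imaging.get_image("wrist"); st=ctrl.get_state(); s=imaging.get_image("side")
print(st["time"],st["position"],R.from_rotvec(st["tool_rot"]).as_matrix().round(3),st["grip_width"],st["ft_force"])
print(proj(d,st["position"]),proj(d,[.659,.130,.158]),proj(s,[.659,.130,.158]))
im=d["img"].copy(); cv2.drawMarker(im,tuple(int(x) for x in proj(d,[.659,.130,.158])),(0,0,255),0,12,1)
cv2.imwrite("pics/w2.png",im)
```

```text
1.325 [0.65890836 0.12998022 0.22237474] [[ 0.595  0.803 -0.   ]
 [ 0.803 -0.595 -0.   ]
 [-0.    -0.    -1.   ]] 0.03591667699282733 [ 0.35731165  0.56878695 -0.69011723]
[317.84711994 250.64634768] [317.92179422 214.43366396] [261.60680292 223.84959385]
```

View pics/w2.png

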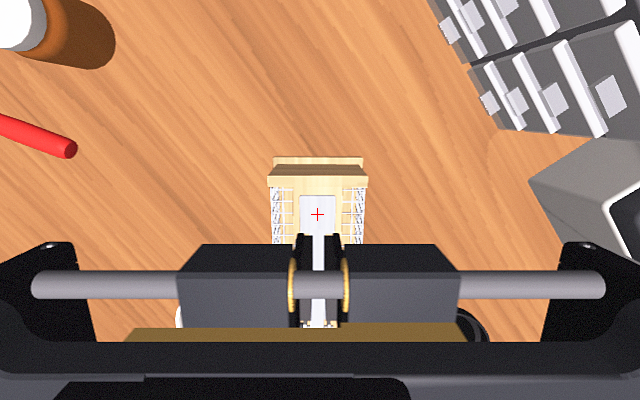

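The marker (317,214) sits on the pad, which spans columns 300–335 from row 196 down, and the lever is aligned with the tool. The fingers are shut over it, so I'll come down, going slower near contact.

Request:
jog_arm --rows "0 0 2 0 0 0 1; 0 0 2 0 0 0 1; 0 0 1.3 0 0 0 1; 0 0 0.3 0 0 0 1; 0 0 0.3 0 0 0 1"

```text
time: 2.0
position: [0.6593, 0.13, 0.1637]
tool_rot: [2.807, 1.41, 0.001]
ft_force: [0.8, 0.2, 0.5]
grip_width: 0.004
grip_force: 0.0
```

Request:
jog_arm --rows "0 0 0.3 0 0 0 1; 0 0 0.3 0 0 0 1; 0 0 0.4 0 0 0 1; 0 0 0.4 0 0 0 1; 0 0 0.4 0 0 0 1"

```text
time: 2.62
position: [0.6592, 0.1302, 0.1455]
tool_rot: [2.807, 1.41, 0.001]
ft_force: [0.4, 1.0, 1.8]
grip_width: 0.006
grip_force: 0.9
```

Request:
jog_arm --rows "0 0 0.5 0 0 0 1; 0 0 0.5 0 0 0 1; 0 0 0.5 0 0 0 1; 0 0 0.5 0 0 0 1; 0 0 0 0 0 0 1"

```text
time: 3.25
position: [0.6588, 0.1299, 0.1251]
tool_rot: [-2.807, -1.41, 0.001]
ft_force: [0.8, 1.3, 1.7]
grip_width: 0.006
grip_force: 1.2
```

Request:
jog_arm --rows "0 0 0.4 0 0 0 1; 0 0 0.4 0 0 0 1; 0 0 0.4 0 0 0 1; 0 0 0.4 0 0 0 1; 0 0 0.2 0 0 0 1"

```text
time: 3.88
position: [0.6587, 0.1293, 0.1069]
tool_rot: [2.807, 1.409, -0.002]
ft_force: [-0.3, -0.6, 3.2]
grip_width: 0.007
grip_force: 1.3
```

Request:
jog_arm --rows "0 0 0.3 0 0 0 1; 0 0 0.2 0 0 0 1; 0 0 0 0 0 0 1"

```text
time: 4.25
position: [0.6592, 0.1298, 0.1025]
tool_rot: [2.807, 1.41, 0.0]
ft_force: [-0.0, -1.6, 3.9]
grip_width: 0.001
grip_force: 1.3
```

Run:
```python
from h import *
s=imaging.get_image("side");st=ctrl.get_state();print(st["position"],st["ft_force"])
cv2.imwrite("pics/s3.png",cv2.resize(s["img"][130:290,200:390],None,fx=3.5,fy=3.5,interpolation=cv2.INTER_CUBIC))
```

```text
[0.65920178 0.12981359 0.10267254] [-0.26556765 -1.72266694  2.62629198]
```

View pics/s3.png

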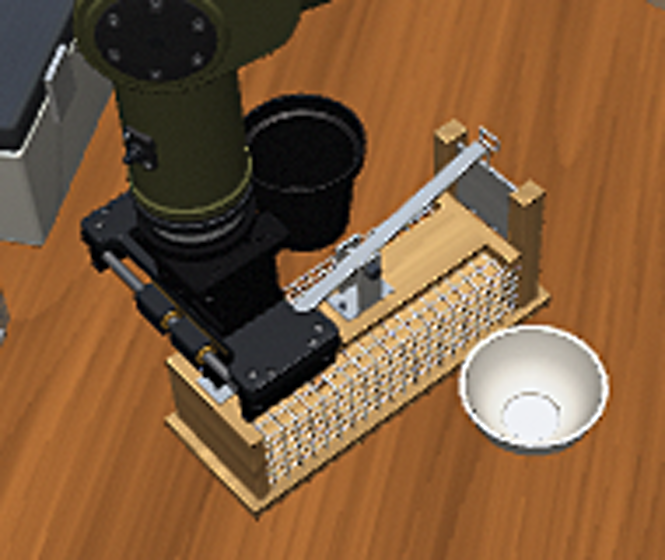

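The gate is lifted and visible between the posts, but the gripper hides the hook. I'll press a little further, short of the hard stop, then ease off slowly and watch the force.

Request:
jog_arm --rows "0 0 0.2 0 0 0 1; 0 0 0.1 0 0 0 1; 0 0 0 0 0 0 1; 0 0 0 0 0 0 1"

```text
time: 4.8
position: [0.6591, 0.1299, 0.0997]
tool_rot: [2.807, 1.41, 0.0]
ft_force: [-0.5, -1.9, 3.8]
grip_width: 0.006
grip_force: 1.3
```

Request:
jog_arm --rows "0 0 -0.3 0 0 0 1; 0 0 -0.3 0 0 0 1; 0 0 -0.3 0 0 0 1; 0 0 -0.3 0 0 0 1; 0 0 -0.3 0 0 0 1"

```text
time: 5.42
position: [0.6581, 0.1297, 0.1139]
tool_rot: [-2.807, -1.41, 0.004]
ft_force: [0.1, -0.2, -0.3]
grip_width: 0.006
grip_force: 0.0
```

Run:
```python
from h import *
s=imaging.get_image("side");st=ctrl.get_state();print(st["time"],st["position"],st["ft_force"],st["grip_force"])
cv2.imwrite("pics/s4.png",cv2.resize(s["img"][130:290,200:390],None,fx=3.5,fy=3.5,interpolation=cv2.INTER_CUBIC))
```

```text
5.475 [0.65851097 0.12978223 0.11450588] [0.10172962 1.02460516 0.73979478] 0.0
```

View pics/s4.png

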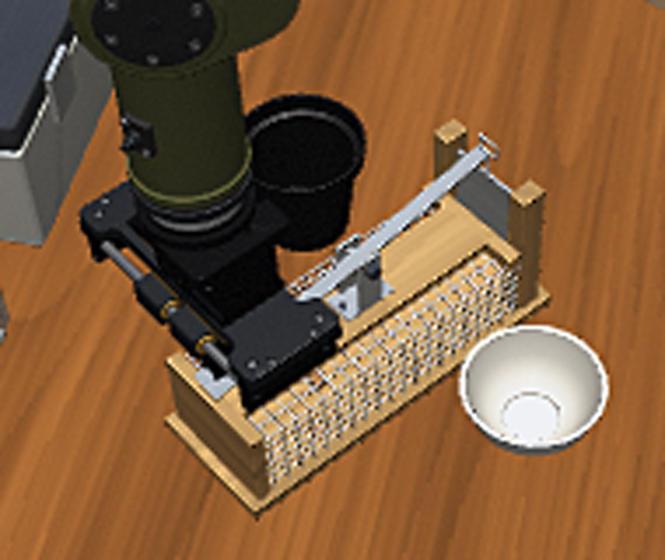

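The pad stays down with no grip force, the gate is still up, and the hook is holding. I'll retreat straight up and check again.

Request:
jog_arm --rows "0 0 -0.8 0 0 0 1; 0 0 -2 0 0 0 1; 0 0 -4 0 0 0 1; 0 0 -4 0 0 0 1; 0 0 -3 0 0 0 1"

```text
time: 6.1
position: [0.6597, 0.1301, 0.2566]
tool_rot: [2.807, 1.409, 0.006]
ft_force: [0.2, -0.5, -0.5]
grip_width: 0.008
grip_force: 0.0
```

Request:
jog_arm --rows "0 0 0 0 0 0 1; 0 0 0 0 0 0 1; 0 0 0 0 0 0 1"

```text
time: 6.48
position: [0.6583, 0.1298, 0.2512]
tool_rot: [-2.807, -1.41, 0.004]
ft_force: [-0.1, 0.4, 0.1]
grip_width: 0.003
grip_force: 0.0
```

Run:
```python
from h import *
s=imaging.get_image("side");st=ctrl.get_state();print(st["time"],st["position"],st["ft_force"],st["qd"].round(3))
cv2.imwrite("pics/s5.png",cv2.resize(s["img"][130:290,200:390],None,fx=3.5,fy=3.5,interpolation=cv2.INTER_CUBIC))
```

```text
6.525 [0.65834862 0.12983169 0.25112822] [ 0.38607784 -0.03629964 -0.824989  ] [-0.002  0.001 -0.001 -0.003 -0.001 -0.002  0.002]
```

View pics/s5.png

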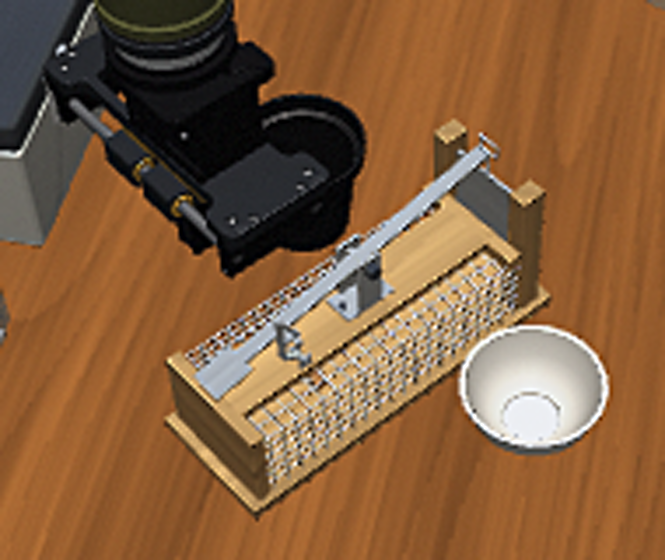

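The lever is hooked (hook at crop pixel (290,340)), the gate is up, the arm is clear and the trap has not moved.

```bash
python3 -c "
from bench import ticket
print(ticket.close_job())"
```

```text
the job is handed in; nothing more can be done
None
```

The trap is set: the hook holds the lever down with the gate up, the arm is clear, the trap hasn't moved, and the job was handed in at about 6.5 s of the 29 s limit.

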